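Open the cooled fusing kiln and take out the glass tile

ROBOT

A 6-joint arm with a two-finger parallel gripper is mounted at the origin on the work surface. World frame = base frame: x ahead of the robot, y to its left, z up, the work surface at z = 0. Lengths are in m, angles in degrees, forces in N, time in s.
With the tool pointing down it reaches from about 0.325 to 1 m from the base axis. Payload 5.1 kg.
Tool frame: the origin (TCP) lies at the very end of the fingers, on their centre line; the grasp point (between the pads) lies 19 mm behind it; z points along the fingers, y is the line along which they close (so a half turn about z gives the same grasp; the last joint's range is limited). The gripper opens to 85 mm and grips with 20 to 120 N. Pads are 22 mm wide; open, the fingers measure 114 mm over their backs; the gripper's body (76 mm by 85 mm) begins 54 mm behind the grasp point. The pads swing forward as they close: fully open they stand 13 mm farther back than shut.
Start: joints at [-71.425, 7.093, 94.555, -0, 78.352, -4.733], TCP at [0.257, -0.597, 0.231] pointing down, gripper open.
Joint ranges: [-149.61, 149.61], [-58.7, 133.49], [1.44, 155.28], [-77.14, 257.14], [18.33, 153.61], [-166.67, 166.67]. Speed limits (degrees/s): [147.25, 147.25, 180, 180, 180, 180].

INTERFACE

Orientations are given as a 3x3 rotation matrix whose columns are the frame's x, y, z axes.
In Python, from workcell import manip gives the robot as it stands. Calls block until the motion is done:
- manip.move_pose(position, orientation): joint-space move of the TCP to a pose.
- manip.line_to(position, rotation=None, vel=0.15, threshold=None): straight line of the TCP; rotation=None keeps the orientation; vel is the mean speed in m/s. With threshold (N) it stops when the force on the tool has changed by that much, and returns True; else False.
- manip.move_j(angles): joint-space move.
- manip.command_gripper(opening, effort=None): finger opening in m; effort is the grip in N (None keeps the last); returns when the fingers have stopped.
- manip.wait(seconds).
- manip.solve_ik(position, orientation): joint angles nearest the present ones, or None.
- manip.snapshot(name): name is "scene" or "top" or "wrist"; returns the picture (480x640x3 uint8, blue, green, red); there is no depth.
- manip.camera_info(name): a dict with "intrinsics" (3x3 intrinsics, pixels), "dist" ([k1, k2, p1, p2, k3] as OpenCV has them; the pictures are not rectified), "cam_to_world" (4x4, takes a point from camera to world coordinates); the wrist camera has in their place "tool_from_camera" (4x4, takes a point from camera to tool coordinates, whose origin is the TCP and whose axes are the flange's). Camera axes: x right, y up, looking along -z (the intrinsics and any distortion apply to the point x, -y, -z); pixel columns grow to the right and rows downward; lengths in m; the calibration is good to about 2 mm. A picture is of the moment at which its call begins: read the wrist's pose just before it. camera_info takes no time and is no camera call.
A pose or a line that the arm cannot do raises manip.MotionError and nothing moves.
- manip.hand_in(): hands the job in; it is judged then, once.
Readings, each from a call of its own:
- manip.read_time_s(): time.
- manip.read_joints(): joint angles.
- manip.read_joint_vel(): joint speeds.
- manip.read_effort(): joint torques, N m.
- manip.read_position(): TCP position.
- manip.read_orientation(): TCP orientation.
- manip.read_ft_force(): force on the tool from outside, world axes, zero at the start.
- manip.read_wrist_torque(): the same for the moment, N m.
- manip.read_opening(): finger opening in m.
- manip.read_finger_force(): force on a finger pad.
Only numpy, scipy, OpenCV 4.12 (cv2) and the standard library are available. Lean on these libraries where they do the work, as an engineer would, in place of code of your own. Each camera call takes 0.05 s, during which the arm holds its last target. There are 200 camera calls.

TASK

The little fusing kiln has cooled. Raise its hinged lid past the catch and ease it back until the brass stay at its side has dropped into its notch and carries the lid, never letting the lid fall; then take the square blue glass tile off the kiln shelf and lay it gently, same side up, well within the edges of the cork mat. Leave the lid standing on its stay, and leave the amber glass drop in the kiln and everything else on the bench where it is.

Things in the scene. Friction and masses are not known exactly. Their poses are not given: they have to be found in the camera images.
- kiln: bench-top glass fusing kiln, fixed: steel case 180 (local x) x 290 (local y) mm, rim 95 mm above the bench, closed by a red lid. Origin on the bench under the case's centre; local x points from the front (handle) to the rear (hinge), z up. The front looks about to the robot's right (-y). Black controller box on the local +y flank (y 145 to 190 mm, 80 mm high), the stay on the -y flank
- kiln_lid (a joint): lid angle in rad: 0 closed, grows as it opens, stop at 1.50. Lid 180 x 290 x 32 mm, about 0.9 kg, free on its hinge: let go below the catch it falls shut. Raised beyond about 1.40 the stay drops into place of itself; lowered again, the lid then rests on the stay at about 1.38
- lid_hinge (a point): point on the lid's hinge axis (along kiln y), in the middle of its length, 111 mm above the bench, 15 mm behind the case's rear face
- lid_handle (a point): centre of the lid's handle: dark wooden round bar 15 mm thick, 130 mm long along kiln y, held 45 mm out from the lid's front edge by two 10 mm steel posts 112 mm apart. It is 240 mm from the hinge axis and, closed, level with it (111 mm above the bench); it swings on that arc up to about 350 mm above the bench. The bar may turn within a grip
- lid_stud (a point): centre of the 8 mm steel stud on the lid's local -y flank that runs in the stay's slot
- kiln_stay (a joint): angle of the stay in rad, 0 as it lies with the lid closed, growing as its rear end rises
- stay_notch (a point): where the stud's centre lies when seated in the notch. The stay is a flat brass bar 219 x 28 x 4 mm pivoted near the front of the case's local -y flank; its long slot rides on the lid's stud and steps up into a notch near the rear end. With the lid past the catch the bar sinks 8 mm by its own weight so that the stud lies in the notch; it then bears the lid
- kiln_shelf (a point): centre of the kiln shelf's top: a flat clay slab 110 (kiln x) x 200 (kiln y) mm, 65 mm above the bench and 30 mm below the rim, in the fibre-walled chamber of 125 (x) x 220 (y) mm that is open to the top once the lid is up
- tile: loose fused-glass tile, 54 x 54 x 10 mm, about 75 g, dark blue with a green, a yellow and a white square inlaid on top; lies flat on the kiln shelf beside the amber drop, about 42 mm to one or the other side of the middle along kiln y. Origin at the centre of its underside, z up, x and y along its edges
- cabochon: loose amber glass drop, 28 mm across, 10 mm high, on the kiln shelf on the other side from the tile; to be left there. Origin at the centre of its underside
- mat: cork mat, fixed, 150 x 150 x 6 mm, flat on the bench to the right of the kiln, x and y along its edges; origin at the centre of its underside
- glass_cutter: brass glass cutter lying on the bench, 130 mm long, 12 mm thick; leave alone. Origin near its middle
- running_pliers: pliers with red handles, lying flat, 180 x 65 x 14 mm; leave alone. Origin near their middle
- foil_spool: roll of copper foil lying flat, 72 mm across, 14 mm high; leave alone. Origin at the centre of its underside
- frit_jar: green glass jar with a white cap, 56 mm across, 75 mm tall; leave alone. Origin at the centre of its underside
- glass_offcut: flat green glass offcut, 90 x 50 x 4 mm; leave alone. Origin at the centre of its underside
- glass_offcut2: flat red glass offcut, 70 x 60 x 4 mm; leave alone. Origin at the centre of its underside
- steel_rule: short steel rule, 150 x 26 x 4 mm; leave alone. Origin at the centre of its underside

How it is judged:
By the outcome, as a careful person would: the job done as asked, in the order asked, and still so for the second after the job is handed in, with the robot touching nothing.
It also fails if it takes over 64 s, if anything falls off the work surface, if the arm or the gripper's body presses on something with over 40 N, if the wrist force passes 120 N, or if a joint passes its speed limit or range.

## Working session

There is one attempt and no reset: what is moved stays moved. The work goes in short steps, each a Python script; the robot and the scene stay as the last script left them, time stands still between calls to the robot, and variables do not carry over. Pictures are saved under pics/ and viewed, at most 10 in all, crops included, and the job is handed in when it is done.

```bash
mkdir -p pics; ls; python3 - <<'E'
from workcell import manip
import cv2,json,numpy as np
for n in("scene","top","wrist"):
    cv2.imwrite(f"pics/{n}0.png",manip.snapshot(n))
    print(n,{k:np.round(v,4).tolist() for k,v in manip.camera_info(n).items() if not isinstance(v,str)})
print(manip.read_time_s())
E
```

```text
pics
scene {'intrinsics': [[565.5451, 0.0, 321.6234], [0.0, 565.5451, 236.7935], [0.0, 0.0, 1.0]], 'dist': [-0.1334, 0.0, 0.0, 0.0, 0.0], 'cam_to_world': [[0.8586, -0.3885, 0.3346, 1.0156], [0.5124, 0.6286, -0.585, -0.9243], [0.017, 0.6737, 0.7388, 1.1738], [0.0, 0.0, 0.0, 1.0]]}
top {'intrinsics': [[436.6243, 0.0, 317.2981], [0.0, 436.6243, 242.6427], [0.0, 0.0, 1.0]], 'dist': [-0.0006, 0.0, 0.0, 0.0, 0.0], 'cam_to_world': [[0.0268, 0.9787, -0.2033, 0.3295], [-0.9996, 0.0263, -0.0048, -0.1008], [0.0006, 0.2034, 0.9791, 1.0148], [0.0, 0.0, 0.0, 1.0]]}
wrist {'intrinsics': [[334.6601, 0.0, 317.2041], [0.0, 334.6601, 239.2504], [0.0, 0.0, 1.0]], 'dist': [-0.0449, 0.0, 0.0, 0.0, 0.0], 'tool_from_camera': [[0.001, 0.9629, 0.2699, 0.0678], [1.0, -0.0007, -0.0013, -0.0], [-0.001, 0.2699, -0.9629, -0.1426], [0.0, 0.0, 0.0, 1.0]]}
0.15
```

View pics/top0.png

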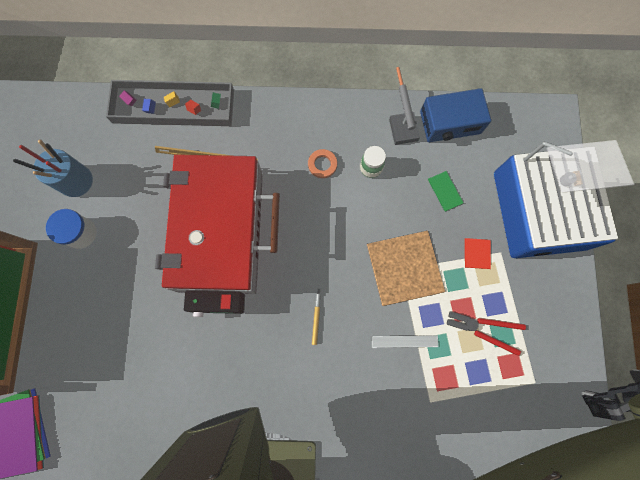

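View pics/scene0.png

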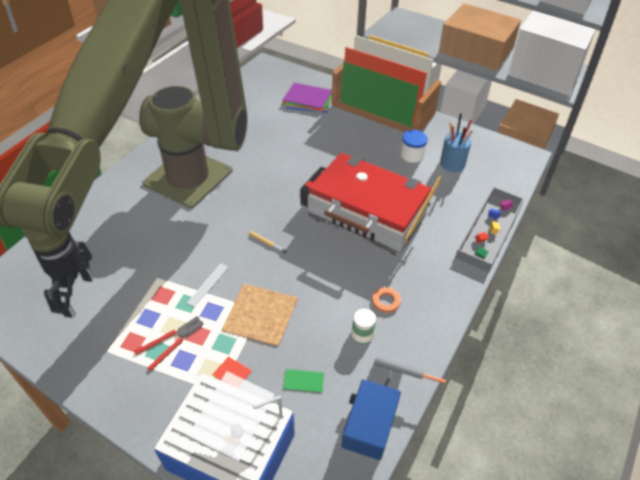

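The top view shows the red lid (about 165–258, 155–290), its brown handle at (275, 222) on the right (world −y), the stay at the top edge (+x) and the mat near (405, 268). The scene view agrees.

```bash
cat > h.py <<'E'
import cv2,numpy as np
from workcell import manip
def rays(name,px,T=None):
    c=manip.camera_info(name); K=np.array(c["intrinsics"])
    u=cv2.undistortPoints(np.array(px,float).reshape(-1,1,2),K,np.array(c["dist"])).reshape(-1,2)
    M=np.array(c["cam_to_world"]) if T is None else T@np.array(c["tool_from_camera"])
    d=np.c_[u[:,0],-u[:,1],-np.ones(len(u))]@M[:3,:3].T
    return M[:3,3],d
def onplane(name,px,z,T=None):
    o,d=rays(name,px,T); return o+d*((z-o[2])/d[:,2])[:,None]
def tool_T():
    T=np.eye(4);T[:3,:3]=manip.read_orientation();T[:3,3]=manip.read_position();return T
def blob(im,lo,hi,roi):
    x0,y0,x1,y1=roi; m=np.zeros(im.shape[:2],np.uint8)
    m[y0:y1,x0:x1]=cv2.inRange(cv2.cvtColor(im,cv2.COLOR_BGR2HSV),np.array(lo),np.array(hi))[y0:y1,x0:x1]
    m=cv2.morphologyEx(m,cv2.MORPH_OPEN,np.ones((3,3)))
    cs,_=cv2.findContours(m,cv2.RETR_EXTERNAL,cv2.CHAIN_APPROX_NONE)
    return max(cs,key=cv2.contourArea).reshape(-1,2)
def rect(P):
    (c,s,a)=cv2.minAreaRect((P[:,:2]*1000).astype(np.float32)); return np.array(c)/1000,s,a
E
python3 - <<'E'
from h import *
im=cv2.imread("pics/top0.png")
print(im[200,276],im[222,275],im[268,405],im[200,210])
hsv=cv2.cvtColor(im,cv2.COLOR_BGR2HSV);print(hsv[222,275],hsv[268,405],hsv[180,230])
lid=blob(im,(0,150,90),(8,255,255),(150,140,265,300)); print("lid",rect(onplane("top",lid,.127)))
hd=blob(im,(0,60,30),(20,255,160),(266,180,290,265)); print("handle",rect(onplane("top",hd,.1135)),hd.min(0),hd.max(0))
mt=blob(im,(8,60,80),(20,200,255),(355,220,450,310)); print("mat",rect(onplane("top",mt,.006)))
# triangulated handle centre
s=cv2.imread("pics/scene0.png")
sh=blob(s,(0,60,30),(20,255,160),(300,190,400,250));print(sh.min(0),sh.max(0))
E
```

```text
[50 61 92] [52 63 91] [ 90 125 159] [ 53  57 174]
[  8 109  91] [ 15 111 159] [  1 174 170]
lid (array([0.55722729, 0.13036389]), (288.462158203125, 178.26979064941406), 0.26793986558914185)
handle (array([ 0.55895215, -0.00343439]), (129.787841796875, 13.85903549194336), 0.24631129205226898) [270 193] [278 252]
mat (array([ 0.48587103, -0.30200388]), (149.65145874023438, 150.22727966308594), 14.074982643127441)
[325 211] [367 232]
```

```bash
cat >> h.py <<'E'
KX=np.array([-.0045,1,0]); KY=np.array([-1,-.0045,0]); KC=np.array([.5575,.1304,0])  # kiln axes, centre
HZ=KC+.105*KX+[0,0,.111]
def handle(a): return HZ+[.0009,0,0]-.240*np.cos(a)*KX+[0,0,.240*np.sin(a)]
RS=[np.c_[np.cross(s*KX,[0,0,-1]),s*KX,[0,0,-1.]] for s in(1,-1)]
E
python3 - <<'E'
from h import *
print(np.round(manip.read_orientation(),2).tolist(), handle(0))
for R in RS:
    for a in (0,.5,1,1.44):
        for dz in (0,.12): 
            q=manip.solve_ik(handle(a)+[0,0,dz-.019],R); print(a,dz,None if q is None else np.round(q,0))
E
```

```text
[[0.92, 0.4, -0.0], [0.4, -0.92, 0.0], [0.0, -0.0, -1.0]] [ 0.5590075 -0.0046     0.111    ]
0 0 [ -6.   3. 113.  -0.  64. -96.]
0 0.12 [ -6.  -4. 107.  -0.  76. -96.]
0.5 0 [ -3.  -3. 108.  -0.  76. -93.]
0.5 0.12 [ -3.  -7.  99.  -0.  87. -93.]
1 0 [  5.  -5. 101.  -0.  84. -85.]
1 0.12 [  5.  -6.  91.  -0.  95. -85.]
1.44 0 [ 15.  -2.  95.  -0.  87. -75.]
1.44 0.12 [ 15.  -3.  84.  -0.  99. -75.]
0 0 [ -6.   3. 113.  -0.  64.  84.]
0 0.12 [ -6.  -4. 107.  -0.  76.  84.]
0.5 0 [ -3.  -3. 108.  -0.  76.  87.]
0.5 0.12 [-3. -7. 99. -0. 87. 87.]
1 0 [  5.  -5. 101.  -0.  84.  95.]
1 0.12 [ 5. -6. 91. -0. 95. 95.]
1.44 0 [ 15.  -2.  95.  -0.  87. 105.]
1.44 0.12 [ 15.  -3.  84.  -0.  99. 105.]
```

```bash
python3 - <<'E'
from h import *
R=RS[0]
manip.command_gripper(.045,25)
manip.move_pose(handle(0)+[0,0,.10],R)
T=tool_T(); cv2.imwrite("pics/w1.png",manip.snapshot("wrist"))
hit=manip.line_to(handle(0)+[0,0,-.019],vel=.1,threshold=8)
print(hit,manip.read_position(),manip.read_ft_force())
if not hit:
    manip.command_gripper(.0,25); print(manip.read_opening(),manip.read_finger_force(),manip.read_ft_force(),manip.read_time_s())
    for a in (.04,.08,.12): 
        manip.line_to(handle(a)-[0,0,.019],vel=.05); print(a,np.round(manip.read_ft_force(),1),manip.read_opening())
cv2.imwrite("pics/s1.png",manip.snapshot("scene")[130:290,270:470].repeat(3,0).repeat(3,1))
print(manip.read_time_s())
E
```

```text
False [ 0.55971215 -0.00466712  0.0929474 ] [-0.07101613  1.00662908 -0.23549343]
0.013935944004090763 26.03378802537918 [-0.19865846  6.69625746  2.05094078] 4.7583
0.04 [ 4.   6.3 -6. ] 0.013840222136122
0.08 [ 3.8  6.9 -7.1] 0.014463422197402653
0.12 [ 4.5  4.8 -6.1] 0.01390313288265269
5.8333
```

View pics/s1.png

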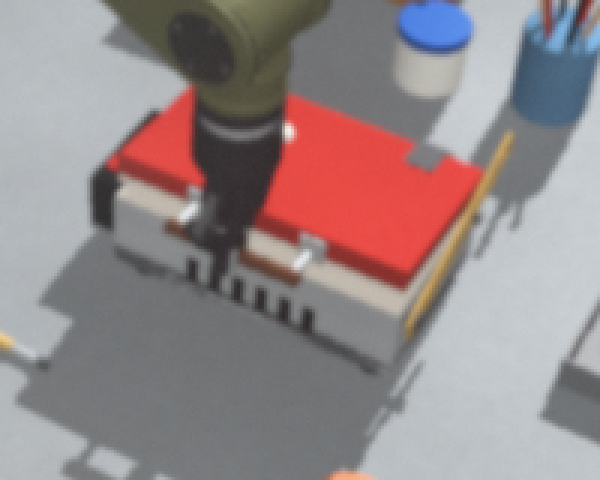

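The handle is gripped between its posts at about (230, 240), and the lid's front edge is lifted clear of the case. I'll carry on along the arc.

```bash
python3 - <<'E'
from h import *
for a in np.arange(.2,1.461,.07):
    manip.line_to(handle(a)-[0,0,.019],vel=.12); f=manip.read_ft_force(); print(round(a,2),np.round(f,1),round(manip.read_opening(),4))
    if np.linalg.norm(f)>35 or manip.read_opening()<.010: print("STOP");break
print(manip.read_time_s())
cv2.imwrite("pics/s2.png",manip.snapshot("scene")[90:290,270:470].repeat(3,0).repeat(3,1))
E
```

```text
0.2 [ 5.4  3.8 -5.7] 0.0141
0.27 [ 5.3  4.  -5.7] 0.0139
0.34 [ 5.5  3.6 -6.3] 0.0141
0.41 [ 5.5  2.3 -4.9] 0.0139
0.48 [ 5.5 -1.  -5.6] 0.0137
0.55 [ 5.1 -3.6 -3.2] 0.014
0.62 [ 3.9 -6.  -0.1] 0.0139
0.69 [ 2.7 -8.6  2.2] 0.0141
0.76 [  0.5 -11.2   4.7] 0.0138
0.83 [ -0.6 -11.1   6.6] 0.014
0.9 [ -1.8 -12.8  10.1] 0.0142
0.97 [ -2.  -12.7  12.8] 0.0139
1.04 [ -3.7 -12.5  14. ] 0.0138
1.11 [ -2.5 -10.6  14.1] 0.0141
1.18 [-2.5 -8.7 13.9] 0.0138
1.25 [-2.4 -6.7 13.9] 0.0138
1.32 [-1.7 -5.6 14.3] 0.0138
1.39 [-1.3 -4.2 13.2] 0.014
1.46 [-0.2 -2.9 11.6] 0.0141
11.3917
```

View pics/s2.png

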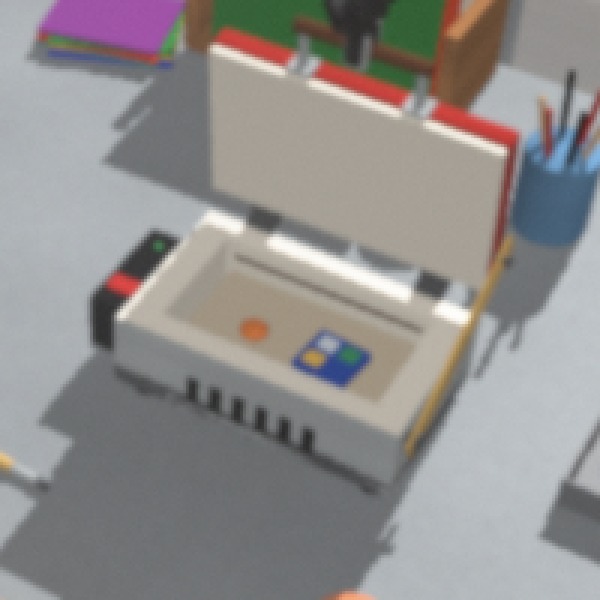

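The lid stands near 1.46 rad. The tile is on the stay side (about 332, 358) and the drop on the other (255, 328). Next I'll ease the lid back onto the stay.

```bash
python3 - <<'E'
from h import *
manip.wait(.4); f0=None
for a in np.arange(1.45,1.339,-.01):
    manip.line_to(handle(a)-[0,0,.019],vel=.03); f=manip.read_ft_force(); print(round(a,2),np.round(f,1),np.round(manip.read_position(),4))
    if f0 is None: f0=f
    if f[1]-f0[1]>12: print("seated");break
print(manip.read_time_s())
cv2.imwrite("pics/s3.png",manip.snapshot("scene")[90:290,270:470].repeat(3,0).repeat(3,1))
E
```

```text
1.45 [-1.1 -1.7 11.2] [0.5586 0.2058 0.3338]
1.44 [-1.2 -2.8 11.6] [0.5586 0.2035 0.3335]
1.43 [-1.  -1.9 12.2] [0.5586 0.2013 0.3331]
1.42 [-1.7 -2.8 12.4] [0.5586 0.199  0.3327]
1.41 [-1.2 -1.4 11.8] [0.5586 0.1967 0.3324]
1.4 [-0.5 -2.7 10.5] [0.5586 0.1945 0.332 ]
1.39 [-0.6 -1.8 11.4] [0.5586 0.1919 0.3314]
1.38 [-1.2 -1.2 10.9] [0.5587 0.1899 0.331 ]
1.37 [-0.9 -0.2 11.2] [0.5586 0.1881 0.3305]
1.36 [0.1 2.4 9.7] [0.5587 0.1866 0.3302]
1.35 [-1.   5.6 11. ] [0.5587 0.1851 0.3298]
1.34 [-0.7  9.2 12.6] [0.5587 0.1838 0.3296]
14.8417
```

View pics/s3.png

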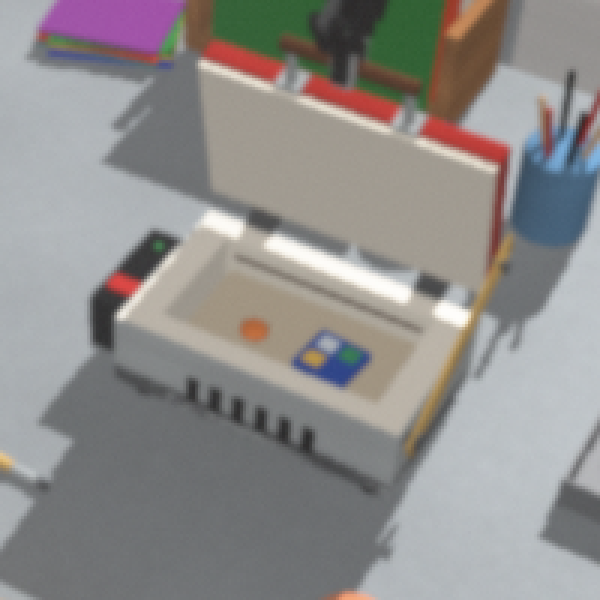

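The stay took the load at about 1.37 rad, where the reaction force turned and rose. I'll unload slightly, release, and back off to look at the tile.

```bash
cat >> h.py <<'E'
def Rt(t,yaw=0.):
    t=np.radians(t); Z=np.array([0,0,1.]); c,s=np.cos(yaw),np.sin(yaw)
    k=np.array([c*KX[0]-s*KX[1],s*KX[0]+c*KX[1],0])
    z=np.sin(t)*k-np.cos(t)*Z; x=-np.cos(t)*k-np.sin(t)*Z
    return np.c_[x,np.cross(z,x),z]
E
python3 - <<'E'
from h import *
manip.line_to(handle(1.37)-[0,0,.019],vel=.03)
manip.command_gripper(.045,25); print(np.round(manip.read_ft_force(),1))
p=handle(1.37)
manip.line_to(p+[0,0,.08],vel=.15)
manip.line_to([p[0],.03,.42],vel=.3)
manip.move_pose([.5995,.10,.24],Rt(20))
manip.wait(.2); T=tool_T(); np.save("T4.npy",T)
cv2.imwrite("pics/w4.png",manip.snapshot("wrist")); cv2.imwrite("pics/s4.png",manip.snapshot("scene"));cv2.imwrite("pics/t4.png",manip.snapshot("top"))
print(manip.read_joints(),manip.read_time_s())
E
```

```text
[ 0.7  0.  -0.1]Traceback (most recent call last):
  File "<stdin>", line 7, in <module>
workcell.MotionError: the arm cannot take that pose within its joint ranges
```

```bash
python3 - <<'E'
from h import *
print(manip.read_joints())
for t in (0,5,10,15,20):
  for flip in (0,1):
    R=Rt(t)
    if flip: R=R@np.diag([-1,-1,1.])
    for p in ([.5995,.10,.24],[.5995,.13,.067]):
        q=manip.solve_ik(p,R); print(t,flip,p,None if q is None else np.round(q,0))
E
```

```text
[-2.42827336e+00 -7.31238746e+00  9.12417249e+01  4.43282129e-02
  9.61551743e+01 -9.26510299e+01]
0 0 [0.5995, 0.1, 0.24] None
0 0 [0.5995, 0.13, 0.067] None
0 1 [0.5995, 0.1, 0.24] [  4.   2. 100.  -0.  79.   4.]
0 1 [0.5995, 0.13, 0.067] [  7.  11. 107.  -0.  62.   7.]
5 0 [0.5995, 0.1, 0.24] None
5 0 [0.5995, 0.13, 0.067] None
5 1 [0.5995, 0.1, 0.24] [  2.   1. 100.   5.  79.   1.]
5 1 [0.5995, 0.13, 0.067] [  5.  11. 107.   6.  62.   2.]
10 0 [0.5995, 0.1, 0.24] None
10 0 [0.5995, 0.13, 0.067] None
10 1 [0.5995, 0.1, 0.24] [ -0.   1. 101.  10.  79.  -2.]
10 1 [0.5995, 0.13, 0.067] [  3.  11. 108.  11.  62.  -3.]
15 0 [0.5995, 0.1, 0.24] None
15 0 [0.5995, 0.13, 0.067] None
15 1 [0.5995, 0.1, 0.24] [ -2.   1. 101.  15.  79.  -6.]
15 1 [0.5995, 0.13, 0.067] [  0.  11. 108.  17.  62.  -8.]
20 0 [0.5995, 0.1, 0.24] None
20 0 [0.5995, 0.13, 0.067] None
20 1 [0.5995, 0.1, 0.24] [ -5.   1. 102.  20.  80.  -9.]
20 1 [0.5995, 0.13, 0.067] [ -2.  11. 109.  23.  63. -13.]
```

```bash
python3 - <<'E'
from h import *
F=np.diag([-1,-1,1.])
manip.move_pose([.5995,.06,.26],Rt(20)@F)
manip.wait(.2); T=tool_T(); np.save("T4.npy",T)
cv2.imwrite("pics/w4.png",manip.snapshot("wrist")); cv2.imwrite("pics/s4.png",manip.snapshot("scene"));cv2.imwrite("pics/t4.png",manip.snapshot("top"))
print(manip.read_ft_force(),manip.read_time_s())
E
```

```text
[ 0.01390551 -0.12482588 -0.94671403] 18.7917
```

View pics/w4.png

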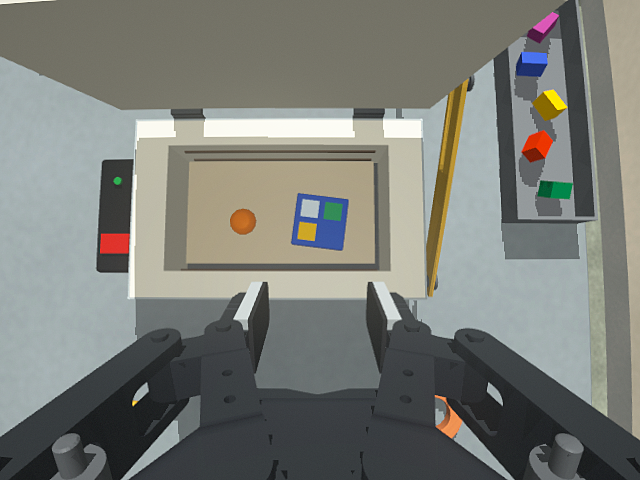

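View pics/s4.png

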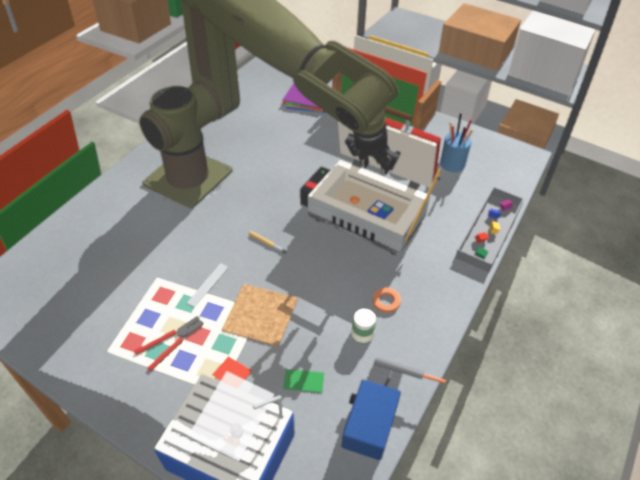

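The lid stands on its stay. In the wrist view the tile is at about (320, 222), turned slightly, and the drop is at (243, 222).

```bash
python3 - <<'E'
from h import *
T=np.load("T4.npy"); im=cv2.imread("pics/w4.png")
b=blob(im,(105,100,60),(125,255,255),(280,180,360,262)); print(b.min(0),b.max(0))
P=onplane("wrist",b,.073,T); r=rect(P); print("tile wrist",r)
t=cv2.imread("pics/t4.png"); s=cv2.imread("pics/s4.png")
b=blob(s,(105,80,40),(125,255,255),(365,195,395,222)); print("scene",b.min(0),b.max(0),rect(onplane("scene",b,.073)))
g=blob(im,(5,150,80),(18,255,255),(220,195,270,245)); print("drop",rect(onplane("wrist",g,.067,T)))
F=np.diag([-1,-1,1.])
c=np.array([*r[0],.067])
for yaw in (-8,-6,6,8):
    print(yaw,np.round(Rt(20,np.radians(yaw))@F,2).tolist(),manip.solve_ik(c,Rt(20,np.radians(yaw))@F) is not None)
E
```

```text
[292 194] [347 249]
tile wrist (array([0.60164868, 0.12027185]), (53.5035514831543, 53.050209045410156), 83.24860382080078)
scene [376 208] [388 217] (array([0.61302423, 0.11072253]), (33.18133544921875, 30.252405166625977), 83.32424926757812)
drop (array([0.520172  , 0.12074056]), (26.638912200927734, 25.595016479492188), 0.35180455446243286)
-8 [[0.13, 0.99, 0.05], [0.93, -0.13, 0.34], [0.34, -0.0, -0.94]] True
-6 [[0.09, 0.99, 0.03], [0.93, -0.1, 0.34], [0.34, 0.0, -0.94]] True
6 [[-0.1, 0.99, -0.04], [0.93, 0.11, 0.34], [0.34, 0.0, -0.94]] True
8 [[-0.13, 0.99, -0.05], [0.93, 0.14, 0.34], [0.34, -0.0, -0.94]] True
```

```bash
python3 - <<'E'
from h import *
R=Rt(12,np.radians(-7.0))@np.diag([-1,-1,1.])
c=np.array([.6016,.1203,0])
manip.command_gripper(.070,30)
manip.move_pose(c-R[:,2]*.11+[0,0,.065],R)
manip.line_to(c+[0,0,.075],vel=.12)
hit=manip.line_to(c+[0,0,.050],vel=.025,threshold=5)
p=np.array(manip.read_position());print(hit,p,manip.read_ft_force(),manip.read_opening(),manip.read_time_s())
manip.line_to(p+[0,0,.0048],vel=.03); print(manip.read_ft_force())
T=tool_T();cv2.imwrite("pics/w5.png",manip.snapshot("wrist"))
E
```

```text
True [0.60151704 0.12033376 0.0589683 ] [-1.53853554 -0.71943804  5.14677878] 0.07006695307677738 21.2833
[ 0.39252387 -0.00143334 -0.57375442]
```

View pics/w5.png

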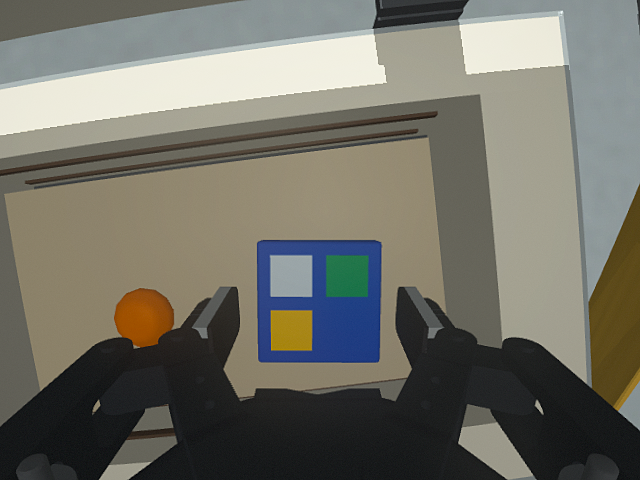

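Both fingers straddle the tile (258–381, 240–362), aligned with its edges, and the drop at (144, 317) is clear. Next I'll grip and lift.

```bash
python3 - <<'E'
from h import *
manip.command_gripper(0,30); print(manip.read_opening(),manip.read_finger_force(),manip.read_ft_force())
p=np.array(manip.read_position()); R=np.array(manip.read_orientation()); np.save("g.npy",np.r_[p,R.ravel()])
print(p)
for dy in (-14,0,7,14):
    print(dy,manip.solve_ik([.486,-.302,.01],Rt(12,np.radians(dy))@np.diag([-1,-1,1.])))
manip.line_to(p+[0,0,.03],vel=.05); print(manip.read_opening(),manip.read_ft_force())
manip.line_to(p+[0,-.03,.16],vel=.15)
print(manip.read_opening(),manip.read_ft_force(),manip.read_time_s())
cv2.imwrite("pics/w6.png",manip.snapshot("wrist"))
E
```

```text
0.052853330270264745 32.62800335884094 [ 0.99638459 -0.42237208 -0.02459023]
[0.60152243 0.12029571 0.06370885]
-14 [-42.31895856  13.97293165 110.58985711  11.9602128   61.76994332
 -34.83359691]
0 [-41.54566622  15.28916728 108.96149331   9.9164393   64.1536056
 -46.79168418]
7 [-41.07668526  15.86929574 108.23555105   8.75954846  65.17483081
 -52.66381117]
14 [-40.56203901  16.38850327 107.58161621   7.53044823  66.07015621
 -58.48301545]
0.052759336729830464 [ 0.11676343 -0.0052788  -1.236528  ]
0.05324081420498259 [-0.23655757 -0.03106644 -1.4556805 ] 23.7583
```

View pics/w6.png

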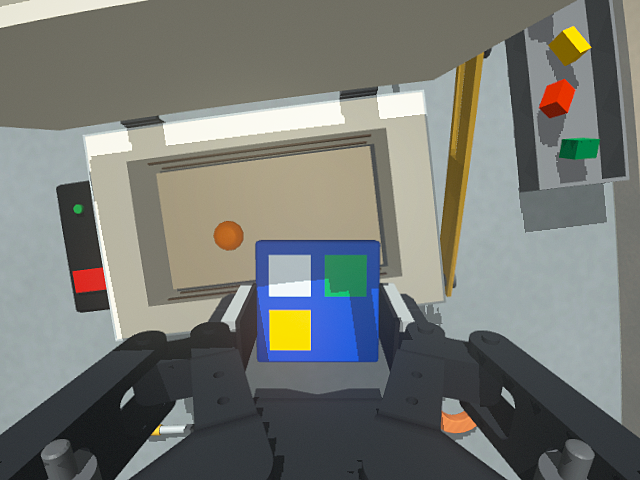

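The tile is held level and hasn't shifted in the grip, and the drop is undisturbed. I'll set it on the mat.

```bash
python3 - <<'E'
from h import *
R=Rt(12,np.radians(14))@np.diag([-1,-1,1.])
m=np.array([.486,-.302,0])
manip.move_pose(m+[0,0,.16],R)
manip.line_to(m+[0,0,.02],vel=.12); manip.wait(.2)
hit=manip.line_to(m+[0,0,.0015],vel=.015,threshold=3)
print(hit,manip.read_position(),manip.read_ft_force())
manip.command_gripper(.072,30)
p=np.array(manip.read_position())
manip.line_to(p-R[:,2]*.04,vel=.06); manip.line_to(p+[0,-.05,.2],vel=.2)
manip.wait(.3);T=tool_T();w=manip.snapshot("wrist");cv2.imwrite("pics/w7.png",w)
manip.move_pose([.35,-.45,.3],R)
s=manip.snapshot("scene");cv2.imwrite("pics/s7.png",s)
b=blob(w,(105,100,60),(125,255,255),(150,80,500,400)); print(rect(onplane("wrist",b,.016,T)),manip.read_time_s())
E
```

```text
True [ 0.48591414 -0.30187753  0.00469668] [0.93793989 0.21246922 4.3235503 ]
(array([ 0.48550278, -0.30144882]), (52.75127410888672, 52.52044677734375), 14.33833122253418) 31.1
```

View pics/s7.png

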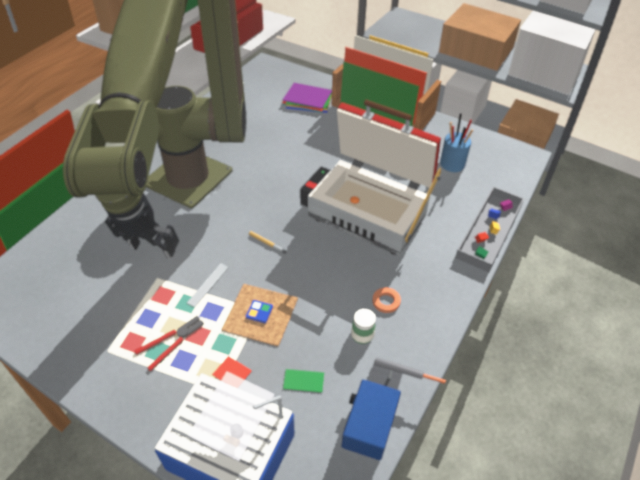

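The tile lies flat in the middle of the mat (260, 312), the lid stands on its stay, the drop is in the kiln at (354, 200), and everything else is where it was.

```bash
python3 -c "
from workcell import manip
print(manip.hand_in())"
```

```text
the job is handed in; nothing more can be done
None
```

The job is handed in at about 31 s: the lid stands on its stay, the blue tile lies same side up in the middle of the cork mat, and the amber drop and everything else are where they were.

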